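Turn the mounting plate over and square it into the insert press fence

ROBOT

A 6-joint arm with a two-finger parallel gripper is mounted at the origin on the work surface. World frame = base frame: x ahead of the robot, y to its left, z up, the work surface at z = 0. Lengths are in m, angles in rad, forces in N, time in s.
With the tool pointing down it reaches from about 0.375 to 0.925 m from the base axis. Payload 5.7 kg.
Tool frame: the origin (TCP) lies midway between the tips of the shut fingers; the grasp point (between the pads) lies 19 mm behind it; z points along the fingers, y is the line along which they close (so a half turn about z gives the same grasp; the last joint's range is limited). The gripper opens to 88 mm and grips with 3 to 60 N. Pads are 20 mm wide; open, the fingers measure 115 mm over their backs; the gripper's body (75 mm by 178 mm) begins 61 mm behind the grasp point.
Start: joints at [1.19, 0.359, 1.51, -0, 1.272, -0.115], TCP at [0.158, 0.579, 0.223] pointing down, gripper open.
Joint ranges: [-2.97, 2.97], [-1.01, 2.36], [0.21, 2.38], [-0.96, 4.11], [0.2, 2.71], [-2.98, 2.98]. Speed limits (rad/s): [2.39, 2.39, 3.14, 3.14, 3.14, 3.14].

INTERFACE

Orientations are given as a unit quaternion [x, y, z, w].
In Python, from bench import move_ptp, servo_line, goto_joints, move_gripper, sleep, inverse_kinematics, capture, PlanningError, close_job, spot_in, silhouettes, current_clock, current_joint_pos, current_qvel, current_joint_torque, current_position, current_orientation, current_force, current_torque, current_finger_gap, current_grip_force gives the robot as it stands. Calls block until the motion is done:
- move_ptp(position, orientation): joint-space move of the TCP to a pose.
- servo_line(position, orientation=None, rate=0.15, contact_N=None): straight line of the TCP; orientation=None keeps the orientation; rate is the mean speed in m/s. With contact_N (N) it stops when the force on the tool has changed by that much, and returns True; else False.
- goto_joints(angles): joint-space move.
- move_gripper(opening): finger opening in m; the grip force is fixed at half the most; returns when the fingers have stopped.
- sleep(seconds).
- inverse_kinematics(position, orientation): joint angles nearest the present ones, or None.
- capture(name): name is "scene" or "top" or "wrist"; returns a dict with "image" (420x560x3 uint8, blue, green, red), "range_z" (420x560 float32, m along the optical axis (not along the pixel's ray), 0 where there is no reading), "intrinsics" (3x3 intrinsics, pixels), "R" (3x3) and "t" (3): a world point X has camera coordinates R X + t. Camera axes: x right, y down, z forward; pixel columns grow to the right and rows downward; lengths in m; the calibration is good to about 2 mm. A picture is of the moment at which its call begins.
A pose or a line that the arm cannot do raises PlanningError and nothing moves.
- close_job(): hands the job in; it is judged then, once.
Trained networks look in the newest picture that a camera, given by its name, has taken for a name from the list of things; names that differ only in an ending like _2 or _b are one class to them, and where a whole thing is asked for, a point or a joint stands for the part that bears it (a point fixed in the world has none). Each returns a list of dicts, best first, with "conf" (0 to 1); they miss things now and then, are a little off and sometimes report something else, mostly with a low value. They report only what shows in the picture. A call takes as long as a camera call. They do not tell look-alikes from the thing itself.
- spot_in(camera, query): "xy" ([column, row] in pixels, amid what is visible of it).
- silhouettes(camera, query): "region" (420x560 bool, what is visible of it) and "xy" ([column, row] in pixels, amid what is visible of it).
Readings, each from a call of its own:
- current_clock(): time.
- current_joint_pos(): joint angles.
- current_qvel(): joint speeds.
- current_joint_torque(): joint torques, N m.
- current_position(): TCP position.
- current_orientation(): TCP orientation.
- current_force(): force on the tool from outside, world axes, zero at the start.
- current_torque(): the same for the moment, N m.
- current_finger_gap(): finger opening in m.
- current_grip_force(): force on a finger pad.
Only numpy, scipy, OpenCV 4.12 (cv2) and the standard library are available. Lean on these libraries where they do the work, as an engineer would, in place of code of your own. Each camera call takes 0.05 s, during which the arm holds its last target. There are 200 camera calls.

TASK

Turn the printed mounting plate over so that its white side with the four standoffs faces up, laying it down on the bench rather than letting it drop or flop over. Then bring it square and flush into the corner of the insert press's fence, one long side against the long far rail and one short side against the left-hand rail, and leave it lying there flat on the bench. Leave the other things on the bench where they are.

Things in the scene. Friction and masses are not known exactly. Their poses are not given: they have to be found in the camera images.
- plate: Printed mounting plate, 90 mm (its x) by 120 mm (its y), 5 mm thick, rigid, 80 g: one face black with grey louvres, the other white with four standoffs, on which it stands at first, black face up. Origin: middle of the four feet, on the bench at first. z points from feet to black face: up at first, down once turned over (origin then 25 mm up). y starts within 0.2 rad of the world's y.
- plate_center (a point): Centre of the plate's 5 mm slab, 22.5 mm from the plate's origin along its z, axes as the plate's. At first the slab's underside is 20 mm and its top 25 mm above the bench, so a tilted fingertip fits under its edges.
- plate_end (a point): Middle of the plate's short side at its -y end, at half thickness; the other short side is 120 mm away. The plate can be tipped up here and over its other short side. Meanwhile the feet and then the far edge stay put on the bench, or creep by up to about 10 mm.
- standoff (a point): Foot of one of the four white standoffs, each 12 mm in diameter and 20 mm tall, with a small black pocket in its end. They stand at x = +-30, y = +-40 mm from the plate's centre; this is the one at +30, +40.
- press: Heat-set insert press, fixed to the bench: a corner fence of two aluminium rails 12 mm high and 15 mm thick, behind it a grey foot, a column 0.32 m tall at x = 105, y = -20 mm, and an orange arm with a soldering iron. Origin: inner corner of the fence at bench level. The plate belongs at x < 0, y < 0 of this frame.
- corner (a point): Inner corner of the fence at bench level, axes as the press's (within 0.1 rad of the world's). With the plate home, its centre is at x = -45, y = -60 mm from here.
- far_rail (a point): Middle of the far (long) rail's inner face, at its top edge. The inner face is the plane x = 0 of the press and runs from the corner to y = -160 mm; the plate's long side goes against it.
- iron_tip (a point): Brass tip of the soldering iron (cold), 152 mm above the bench over x = -15, y = -20 mm of the press. The iron's body, 30 mm thick at most, rises from it to 0.31 m; its orange arm, 0.21 to 0.27 m up, goes back to the column. Black handle ball at x = 60, y = 55, z = 235 mm. Keep the gripper clear.
- caliper: Digital caliper, 235 mm long, lying flat right of the plate; up to 15 mm high. Leave alone.
- scraper: Scraper with orange handle, about 200 mm long, lying flat, up to 16 mm high. Leave alone.
- cutters: Flush cutters with blue handles, about 125 mm long, lying flat, 13 mm high. Leave alone.
- inserts_jar: Jar of brass inserts, 52 mm in diameter, 62 mm tall. Leave alone.
- glue_stick: White glue stick, 28 mm in diameter, 98 mm tall, standing. Leave alone.
- spool: Spool of white filament lying flat, 200 mm in diameter, 67 mm high. Leave alone.
- beast_head: Printed bone-white beast head with black eyes, about 100 mm long, 52 mm high. Leave alone.
- left_rail (a point): Middle of the left-hand rail's inner face, at its top edge. The inner face is the plane y = 0 of the press and runs from the corner to x = -105 mm; the plate's short side goes against it.
Things that resemble listed ones, but are neither listed nor needed, are in the scene too. Leave any blue, green or yellow look-alike of the plate alone.

How it is judged:
By the outcome, as a careful person would: the job done as asked, in the order asked, and still so for the second after the job is handed in, with the robot touching nothing.
It also fails if it takes over 69 s, if anything falls off the work surface, if the arm or the gripper's body presses on something with over 40 N, if the wrist force passes 120 N, or if a joint passes its speed limit or range.

## Working session

There is one attempt and no reset: what is moved stays moved. The work goes in short steps, each a Python script; the robot and the scene stay as the last script left them, time stands still between calls to the robot, and variables do not carry over. Pictures are saved under pics/ and viewed, at most 10 in all, crops included, and the job is handed in when it is done.

```bash
ls; mkdir -p pics
cat > h.py <<'E'
import numpy as np, cv2
from bench import *
def cap(n,save=None):
    c=capture(n)
    if save: cv2.imwrite('pics/'+save,c['image'])
    return c
def world(c,u,v,z=None):
    K,R,t=c['intrinsics'],np.array(c['R']),np.array(c['t'])
    uv=np.stack([np.atleast_1d(u),np.atleast_1d(v),np.ones(np.size(u))]).astype(float)
    ray=np.linalg.inv(K)@uv
    if z is None:
        d=c['range_z'][np.atleast_1d(v).astype(int),np.atleast_1d(u).astype(int)]
        return (R.T@(ray*d-t[:,None])).T
    o=-R.T@t; w=R.T@ray
    return (o[:,None]+w*((z-o[2])/w[2])).T
def cloud(c):
    v,u=np.mgrid[0:420,0:560]
    return world(c,u.ravel(),v.ravel()).reshape(420,560,3)
E
python3 - <<'E'
from h import *
np.set_printoptions(precision=4,suppress=True)
for n in ('scene','top'):
    c=cap(n,n+'0.png'); print(n,c['t'],(-np.array(c['R']).T@c['t']), c['intrinsics'][0])
    P=cloud(c)
    for q in ('plate','plate_center','plate_end','corner','far_rail','left_rail','iron_tip','caliper','scraper','cutters','inserts_jar','glue_stick','spool','beast_head'):
        for r in spot_in(n,q)[:3]:
            u,v=r['xy']; print(q,np.round(r['xy'],1),round(r['conf'],2),P[int(v),int(u)])
print(current_clock())
E
```

```text
pics
scene [-0.4606 -0.1095  1.4013] [ 0.9694 -0.686   0.8817] [379.1452   0.     278.3821]
plate [182.9 260.3] 0.92 [ 0.3672 -0.2422  0.0229]
plate [250.2 261.3] 0.78 [ 0.5349 -0.14    0.0224]
plate [308.1 261.5] 0.77 [ 0.6763 -0.0504  0.0223]
plate_center [315.7 263.1] 0.89 [ 0.6976 -0.048   0.0248]
plate_center [246.8 259.7] 0.78 [ 0.5221 -0.1417  0.0248]
plate_center [183.9 261. ] 0.64 [ 0.3752 -0.2457  0.0272]
plate_end [309.6 264. ] 0.86 [ 0.6848 -0.0604  0.0249]
plate_end [182.6 263.4] 0.83 [ 0.377  -0.2521  0.0262]
plate_end [249.3 259.3] 0.81 [ 0.5293 -0.1369  0.0246]
corner [375.  187.9] 0.65 [0.749  0.2285 0.136 ]
far_rail [374.4 187.7] 0.34 [0.7448 0.2337 0.1305]
left_rail [376.8 192. ] 0.72 [0.7563 0.2256 0.1213]
iron_tip [375.6 188. ] 0.89 [0.7496 0.2291 0.1319]
caliper [119.7 367. ] 0.7 [ 0.4542 -0.5509  0.0124]
scraper [167.3 388.9] 0.63 [ 0.5795 -0.5255  0.0076]
cutters [266.4 342.3] 0.29 [ 0.7226 -0.3389  0.0614]
glue_stick [297.5 293.7] 0.82 [ 0.7177 -0.1889  0.0666]
glue_stick [116.6 367.7] 0.23 [ 0.449  -0.5548  0.0136]
spool [348.1 164.4] 0.79 [0.6442 0.2509 0.1
[... 757 characters left out ...]
0.4643 0.0757]
far_rail [203.2 155.6] 0.63 [0.7467 0.2621 0.0628]
left_rail [202.8 158.3] 0.56 [0.7518 0.2728 0.0183]
iron_tip [201.8 154.6] 0.6 [0.6941 0.2412 0.2213]
caliper [452.  243.6] 0.93 [ 0.4496 -0.5509  0.0113]
scraper [445.2 208.9] 0.69 [ 0.5678 -0.539   0.0096]
scraper [204.2 155.7] 0.34 [0.7484 0.2596 0.058 ]
cutters [177.8 270.1] 0.69 [0.3756 0.3485 0.0084]
inserts_jar [380.9 164.2] 0.72 [ 0.7075 -0.3189  0.0616]
glue_stick [112.9 272. ] 0.65 [0.3696 0.5471 0.0402]
glue_stick [337.6 159.3] 0.58 [ 0.715  -0.1735  0.0965]
spool [140.4 202.3] 0.71 [0.5905 0.4613 0.0646]
beast_head [109.7 271.7] 0.79 [0.3733 0.5583 0.0361]
beast_head [326.  224.6] 0.66 [ 0.5159 -0.1379  0.0299]
1.5
```

View pics/top0.png

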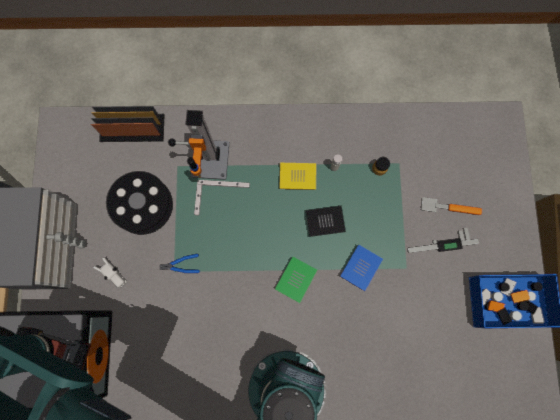

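View pics/scene0.png

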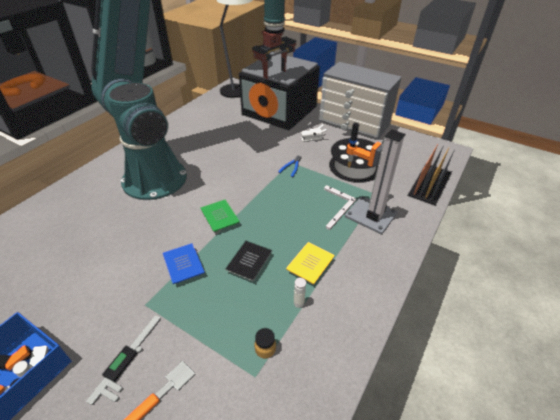

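The top view shows the black plate at (325,221) px. The fence corner is at about (199,181), with the far rail running right to (250,185) and the left rail running down to (197,213). The yellow, green and blue look-alikes are at (298,176), (295,279) and (361,267). Next I'll look closer with the wrist camera.

```bash
cat >> h.py <<'E'
from scipy.spatial.transform import Rotation as Ro
def tool(z,y):
    """quaternion of a tool with axis z (approach) and closing axis y"""
    z=np.array(z,float);z/=np.linalg.norm(z); y=np.array(y,float); y-=z*(y@z); y/=np.linalg.norm(y)
    return Ro.from_matrix(np.stack([np.cross(y,z),y,z],1)).as_quat()
np.set_printoptions(precision=4,suppress=True)
E
python3 - <<'E'
from h import *
print(Ro.from_quat(current_orientation()).as_matrix())
q=tool([0,0,-1],[1,0,0]); 
for nm,p in (('fence',[0.5,0.15,0.33]),('plate',[0.44,-0.13,0.33])):
    for s in (1,-1):
        q=tool([0,0,-1],[s,0,0]); j=inverse_kinematics(p,q); print(nm,s,j)
    q=tool([0,0,-1],[0,1,0]); j=inverse_kinematics(p,q); print(nm,'y',j)
    move_ptp(p,q); c=cap('wrist','w_%s.png'%nm); np.savez(nm+'.npz',**c)
    print(-np.array(c['R']).T@c['t'],c['R'])
    for k in ('plate','corner','far_rail','left_rail'):
        for r in spot_in('wrist',k)[:2]: print(k,np.round(r['xy']),round(r['conf'],2))
print(current_clock())
a=cv2.imread('pics/w_fence.png');b=cv2.imread('pics/w_plate.png')
cv2.imwrite('pics/w2.png',cv2.resize(np.vstack([a,b]),(448,600) if 0 else (400,600)))
E
```

```text
[[-0.9649  0.2627 -0.    ]
 [ 0.2627  0.9649 -0.0001]
 [-0.     -0.0001 -1.    ]]
fence 1 [ 0.1591  0.1618  1.5169 -0.      1.4628  0.1591]
fence -1 None
fence y [ 0.1591  0.1618  1.5169 -0.      1.4628 -1.4117]
[0.4197 0.1507 0.4916] [[ 0.001   1.      0.0003]
 [ 0.9571 -0.001   0.2898]
 [ 0.2898  0.     -0.9571]]
plate [ 8. 57.] 0.91
plate [127. 274.] 0.83
corner [351. 324.] 0.64
far_rail [350. 316.] 0.9
plate 1 [-0.438   0.061   1.6341 -0.      1.4464 -0.438 ]
plate -1 [-0.438   0.061   1.6341 -0.      1.4464  2.7036]
plate y [-0.438   0.061   1.6341 -0.      1.4464 -2.0088]
[ 0.3602 -0.1293  0.4918] [[ 0.0015  1.      0.0006]
 [ 0.9569 -0.0016  0.2905]
 [ 0.2905  0.0001 -0.9569]]
plate [191. 115.] 0.95
plate [274. 225.] 0.93
corner [538. 284.] 0.97
far_rail [539. 279.] 0.55
left_rail [542. 281.] 0.6
left_rail [ 26. 166.] 0.39
5.125
```

View pics/w2.png

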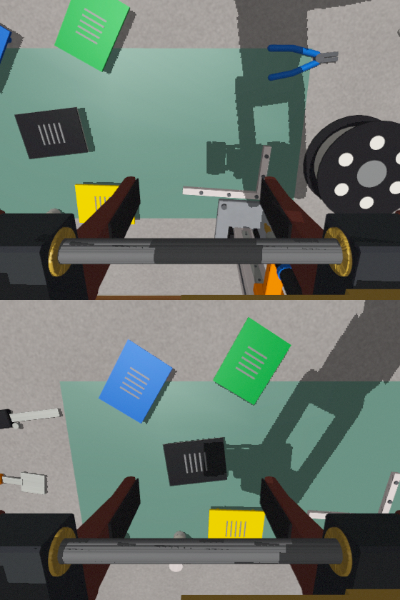

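The wrist fence view shows the corner at about (367,276) px, the far rail running left to (256,266), the left rail up to (374,206), and the black plate at (75,187). Next I'll fit both from the depth data.

```bash
cat > meas.py <<'E'
from h import *
def comp(c,zlo,zhi,xy,rad,bright=None):
    P=cloud(c); g=c['image'].max(2); s=np.ptp(c['image'].astype(int),axis=2)
    m=(P[...,2]>zlo)&(P[...,2]<zhi)&(np.hypot(P[...,0]-xy[0],P[...,1]-xy[1])<rad)&(c['range_z']>0)
    if bright is False: m&=(s<45)
    return P,m
def plate(c,xy,zlo=.018,zhi=.032,rad=.1):
    P,m=comp(c,zlo,zhi,xy,rad)
    n,l,st,ce=cv2.connectedComponentsWithStats(m.astype(np.uint8),connectivity=4)
    i=1+np.argmax(st[1:,4]); Q=P[l==i]
    r=cv2.minAreaRect((Q[:,:2]*1000).astype(np.float32))
    return r,np.median(Q[:,2]),len(Q)
E
python3 - <<'E'
from meas import *
L=lambda n:dict(np.load(n+'.npz'))
top=cap('top'); np.savez('top.npz',**top)
for nm,c in (('plate',L('plate')),('fence',L('fence')),('top',top)):
    print(nm,plate(c,(.522,-.137),rad=.085))
for nm,c in (('fence',L('fence')),('top',top)):
    P,m=comp(c,.008,.017,(.62,.2),.2)
    n,l,st,ce=cv2.connectedComponentsWithStats(m.astype(np.uint8))
    for i in np.argsort(-st[1:,4])[:3]+1:
        Q=P[l==i]; r=cv2.minAreaRect((Q[:,:2]*1000).astype(np.float32)); print(nm,st[i,4],np.median(Q[:,2]),Q.min(0),Q.max(0),r)
E
```

```text
plate (((527.682861328125, -138.39146423339844), (91.01686096191406, 120.12491607666016), 6.838425636291504), np.float64(0.024865279463184557), 4952)
fence (((527.37109375, -137.86183166503906), (90.43451690673828, 121.74945068359375), 6.7643890380859375), np.float64(0.024833899752109503), 5573)
top (((520.3612670898438, -135.7176513671875), (37.85645294189453, 26.758581161499023), 7.452207088470459), np.float64(0.024423196330052004), 63)
fence 2831 0.01387037717535144 [0.678 0.184 0.008] [0.7753 0.3052 0.017 ] ((730.76025390625, 246.5694122314453), (118.51477813720703, 97.94017028808594), 85.82372283935547)
fence 1631 0.011840108615495127 [0.5567 0.1125 0.008 ] [0.6771 0.2956 0.0168] ((611.3208618164062, 204.19131469726562), (175.47105407714844, 120.51213836669922), 85.81737518310547)
fence 88 0.012098764275472868 [0.5755 0.3906 0.008 ] [0.6248 0.3978 0.0169] ((600.2960815429688, 393.4992980957031), (49.366886138916016, 5.146265029907227), 4.271296977996826)
top 651 0.013169944237952029 [0.6502 0.1173 0.008 ] [0.8149 0.2799 0.017 ] ((735.1380615234375, 193.36788940429688), (169.15634155273438, 156.55018615722656), 83.79196166992188)
top 199 0.01246484959255432 [0.5593 0.2177 0.008 ] [0.6772 0.2977 0.017 ] ((616.2739868164062, 257.73193359375), (72.75682830810547, 119.9927749633789), 85.0564193725586)
top 13 0.012492129093644945 [0.6868 0.2929 0.0095] [0.6968 0.3098 0.0163] ((690.8497924804688, 301.7867431640625), (15.925751686096191, 8.033934593200684), 60.67182540893555)
```

Measured in the world frame:

| Item | Position | Yaw |
|---|---|---|
| Plate centre | (0.5275, -0.138), top at 24.8 mm | +6.8° |
| Fence inner corner | (0.662, 0.273) | -4.2° |
| Plate home centre | (0.612, 0.217) | |

The plate size fits the text, at 91×121 mm. Before moving I'll check IK for the tilted edge pinch, the lift, the in-air flip and the lay-down.

```bash
cat > plan.py <<'E'
from h import *
PC=np.array([.5275,-.138]); YAW=np.radians(6.8)
PX=np.array([.9973,-.0729]); PY=np.array([.0729,.9973]); CORNER=np.array([.6617,.2734])
A=np.radians(52)
def pose(origin,yaw,s,z,a=A,sign=1):
    """TCP at s along heading (plate y) from origin (2D), height z, pitch a below horizontal"""
    d=np.array([-np.sin(yaw),np.cos(yaw),0]); up=np.array([0,0,1.])
    p=np.array([*origin,0])+d*s+up*z
    return p,tool(np.cos(a)*d-np.sin(a)*up,sign*(np.sin(a)*d+np.cos(a)*up))
def edge0():
    return PC-.06*np.array([-np.sin(YAW),np.cos(YAW)])
n=np.array([np.sin(A),np.cos(A)]); tz=np.array([np.cos(A),-np.sin(A)])
E
python3 - <<'E'
from plan import *
e=edge0(); print(e)
for sg in (1,-1):
  for nm,(o,y,s,z) in dict(pre=(e,YAW,-.05,.10),at=(e,YAW,.012,.019),lift=(e,YAW,.06,.1),high=(e,YAW,.06,.2),
     air=([.55,.05],0,0,.2),lay=([.55,.03],-.073,.05,.1),lay2=([.55,.03],-.073,0,.01),lay3=([.55,.03],-.073,-.05,.01)).items():
    print(sg,nm,inverse_kinematics(*pose(np.array(o),y,s,z,sign=sg)))
c=dict(np.load('fence.npz')); P=cloud(c); cp=-c['R'].T@c['t']
# finger shape near the tips (TCP .5,.15,.33)
for z in (.332,.34,.35,.36,.38):
    m=(abs(P[...,2]-z)<.002)&(c['range_z']>0)&(c['range_z']<.3)&(P[...,1]>.15)
    if m.any(): print(z,P[m].min(0)-[.5,.15,.33],P[m].max(0)-[.5,.15,.33])
E
```

```text
[ 0.5346 -0.1976]
1 pre [-0.7944  0.7549  1.3306  0.3861  1.6071 -2.5801]
1 at [-0.7399  0.8093  1.4751  0.4201  1.4065 -2.6171]
1 lift [-0.6925  0.6692  1.5288  0.4402  1.4697 -2.5467]
1 high [-0.6925  0.5513  1.4605  0.4389  1.6382 -2.4675]
1 air [-0.4431  0.4416  1.667   0.6006  1.3929 -2.2335]
1 lay [-0.4037  0.5585  1.7902  0.6927  1.1477 -2.3101]
1 lay2 [-0.4869  0.7174  1.7944  0.7037  1.0576 -2.4741]
1 lay3 [-0.5651  0.7288  1.7557  0.6514  1.1082 -2.4962]
-1 pre [-0.7944  0.7549  1.3306  0.3861  1.6071  0.5615]
-1 at [-0.7399  0.8093  1.4751  0.4201  1.4065  0.5245]
-1 lift [-0.6925  0.6692  1.5288  0.4402  1.4697  0.5949]
-1 high [-0.6925  0.5513  1.4605  0.4389  1.6382  0.6741]
-1 air [-0.4431  0.4416  1.667   0.6006  1.3929  0.9081]
-1 lay [-0.4037  0.5585  1.7902  0.6927  1.1477  0.8315]
-1 lay2 [-0.4869  0.7174  1.7944  0.7037  1.0576  0.6675]
-1 lay3 [-0.5651  0.7288  1.7557  0.6514  1.1082  0.6454]
0.332 [-0.0122  0.0441  0.    ] [0.0091 0.0534 0.004 ]
0.34 [-0.0123  0.0442  0.008 ] [0.0095 0.0533 0.012 ]
0.35 [-0.0128  0.0441  0.018 ] [0.0095 0.0535 0.022 ]
0.36 [-0.0125  0.0441  0.028 ] [0.0096 0.0538 0.032 ]
0.38 [-0.0129  0.044   0.048 ] [0.0032 0.0572 0.052 ]
```

IK works for both closing signs, and the fingertips are about 9 mm thick. Next I'll insert the fingers and pinch the edge.

Run:
```python
from plan import *
e=edge0(); g=.026; D=.009
move_gripper(g)
L=np.array([0,.020])+D*tz-.0025*n; T=L+g/2*n
B=T-.035*tz
up=B+np.array([-.01,.09])
move_ptp(*pose(e,YAW,up[0],up[1],sign=-1))
servo_line(*pose(e,YAW,B[0],B[1],sign=-1),rate=.15)
f0=current_force()
print('contact',servo_line(*pose(e,YAW,T[0],T[1],sign=-1),rate=.05,contact_N=6),current_force()-f0,current_clock())
c=cap('wrist','ins.png'); 
for o in (.02,.015): move_gripper(o); print(o,current_finger_gap(),current_grip_force(),current_force()-f0)
move_gripper(0.0); print(current_finger_gap(),current_grip_force(),current_force()-f0,current_clock())
d=cap('wrist'); s=cap('scene')
cv2.imwrite('pics/pinch.png',np.hstack([c['image'][::1,::1][:, ::1],d['image']])[::1,::1] if 0 else cv2.resize(np.hstack([d['image'],cv2.resize(s['image'][180:320,150:337],(560,420))]),(800,300)))
```

```text
contact False [-0.8606 -0.2639  0.3612] 10.05
0.02 0.020365016541924033 0.16554307658225298 [-0.6873  0.2427  0.4697]
0.015 0.016338416551519054 28.934261798858643 [ 0.1343 -1.2381  5.4397]
0.01654331451185495 29.618551433086395 [-0.3858 -2.34    6.6207] 10.9333
```

View pics/pinch.png

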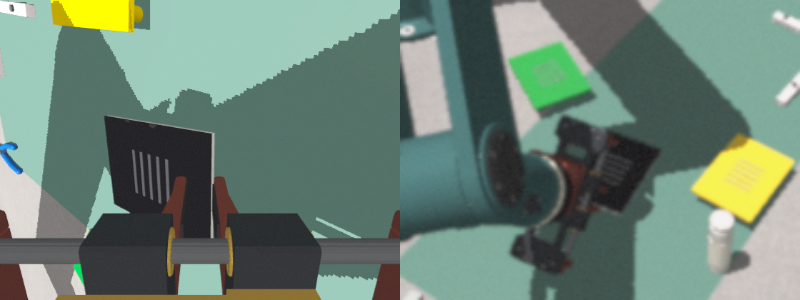

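The picture shows the slab pinched between the fingers at an angle, with a 16.5 mm gap and a 30 N grip. This is what I planned. Next I'll lift along the arc about the far feet.

Run:
```python
from plan import *
e=edge0(); d=np.array([-np.sin(YAW),np.cos(YAW),0]); p0=np.array(current_position())
f0=current_force()
for th in (8,16,24,32,40,48,54):
    a=np.radians(th+11.3); ds=.100-.102*np.cos(a); dz=.102*np.sin(a)-.02
    servo_line(p0+d*ds+[0,0,dz],rate=.08)
    print(th,current_finger_gap(),current_grip_force(),current_force()-f0)
servo_line(np.array(current_position())+[0,0,.07],rate=.15)
print(current_finger_gap(),current_clock(),current_position())
d=cap('wrist'); s=cap('scene')
cv2.imwrite('pics/lift.png',cv2.resize(np.hstack([d['image'],cv2.resize(s['image'][150:325,140:373],(560,420))]),(800,300)))
```

```text
8 0.012844498946718179 30.689958035945892 [-0.7487  1.5922  0.9103]
16 0.010085686595275546 29.24764707684517 [-1.6459  2.2458 -1.3446]
24 0.008222987674282357 29.151247590780258 [-0.6505  2.5959 -2.095 ]
32 0.006549521783553113 28.774225004017353 [-0.8384  2.8142 -1.582 ]
40 0.005588482351617026 28.994884975254536 [-1.5802  2.5799 -1.8087]
48 0.00498401304219951 29.725832641124725 [-2.0731  2.4962 -2.5682]
54 0.004657519713297902 29.86535668373108 [-1.8629  3.2587 -5.8387]
0.004723680829676712 13.8917 [ 0.526  -0.1268  0.1618]
```

View pics/lift.png

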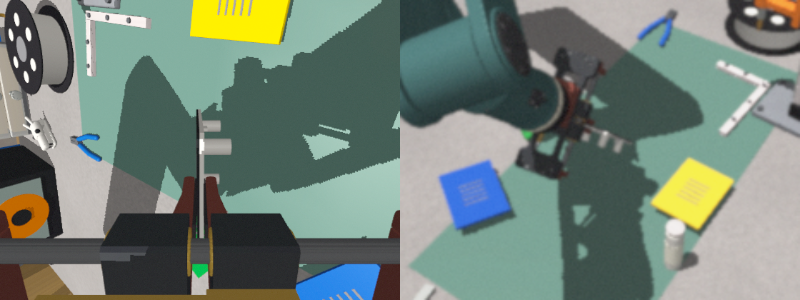

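The plate is held flush: the gap is 4.7 mm and the standoffs point forward and right. Next I'll turn it 180° about the tool axis in the air, carry it near the fence and set its far edge down gently.

```bash
cat >> plan.py <<'E'
YP=-.073; HOME=CORNER-.045*PX-.060*PY
LAYC=HOME-.045*PX-.035*PY; F=LAYC+.06*PY   # F: far edge line on the bench
E
python3 - <<'E'
from plan import *
print(HOME,LAYC,F)
p=np.array(current_position()); servo_line(p+[0,0,.05],rate=.2)
j=np.array(current_joint_pos()); j[5]-=np.pi; goto_joints(j)
print(current_finger_gap(),current_clock())
D=.006; T=np.array([-.12*np.cos(A),.12*np.sin(A)])+D*tz
move_ptp(*pose(F,YP,T[0],T[1]+.05,sign=1))
print(current_clock(),current_position(),current_finger_gap())
f0=np.array(current_force())
P,q=pose(F,YP,T[0],T[1]-.012,sign=1)
servo_line(*pose(F,YP,T[0],T[1]+.015,sign=1),rate=.1)
print('contact',servo_line(P,q,rate=.03,contact_N=3),np.array(current_position()),T,np.array(current_force())-f0,current_finger_gap(),current_clock())
d=cap('wrist'); s=cap('scene')
cv2.imwrite('pics/lay.png',cv2.resize(np.hstack([d['image'],cv2.resize(s['image'][100:310,200:480],(560,420))]),(800,300)))
E
```

```text
[0.6124 0.2168] [0.565  0.1852] [0.5694 0.2451]
0.004851584982583426 17.0333
18.225 [0.5653 0.1741 0.1401] 0.004706121906680344
contact True [0.5642 0.1751 0.0888] [-0.0702  0.0898] [-0.281  -0.4081  1.2306] 0.0048402732870531555 19.3083
```

View pics/lay.png

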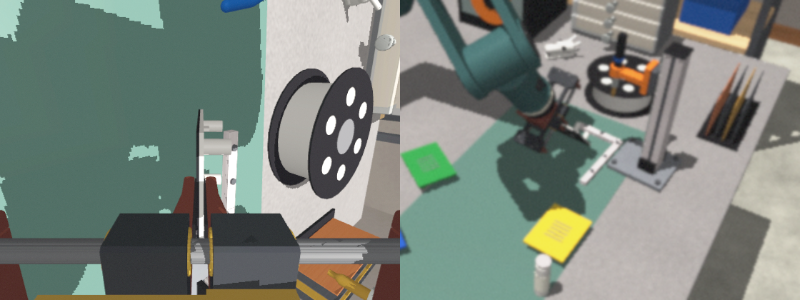

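The far edge touched at z = 88.8 mm, where I predicted 89.8, with the white side facing up and forward. Next I'll lower it along the arc with the grip held, checking the gap against the geometry.

Run:
```python
from plan import *
D=.008; t=.0048
def T(th):
    de=A-th; g=(t+D*np.sin(de))/np.cos(de)
    return np.array([-.12*np.cos(th),.12*np.sin(th)])+D*tz+g/2*n, g
d=np.array([*PY,0]); p0=np.array(current_position()); b=T(A)[0]; f0=np.array(current_force())
for th in (47,42,37,32,27,22,17,12,8):
    x,g=T(np.radians(th)); dx=x-b
    hit=servo_line(p0+d*dx[0]+[0,0,dx[1]],rate=.05,contact_N=25)
    print(th,'gap',round(current_finger_gap(),4),'pred',round(g,4),np.array(current_force())-f0,current_grip_force(),hit)
    if hit: break
print(current_position(),current_clock())
dd=cap('wrist'); s=cap('scene')
cv2.imwrite('pics/lay2.png',cv2.resize(np.hstack([dd['image'],cv2.resize(s['image'][130:270,250:437],(560,420))]),(800,300)))
```

```text
47 gap 0.0048 pred 0.0055 [-0.3047 -2.5657  5.3895] 30.896924044936895 False
42 gap 0.0051 pred 0.0063 [-0.4968 -4.8643  6.8657] 32.06031393259764 False
37 gap 0.0059 pred 0.0071 [-1.036  -3.7422  6.8232] 32.9176289588213 False
32 gap 0.0062 pred 0.008 [-0.4861 -3.7055  5.6342] 33.22702333331108 False
27 gap 0.0064 pred 0.009 [-1.0726 -3.6545  4.4626] 32.95006535947323 False
22 gap 0.0068 pred 0.0102 [-0.5737 -3.6788  4.1457] 33.55195373296738 False
17 gap 0.007 pred 0.0115 [-0.2881 -1.8844  3.7391] 32.66334995627403 False
12 gap 0.0071 pred 0.013 [-0.111  -3.4621  2.9861] 33.446708768606186 False
8 gap 0.0075 pred 0.0144 [-0.5517 -2.4126  3.2925] 32.60422423481941 False
[0.5608 0.1341 0.0138] 22.5167
```

View pics/lay2.png

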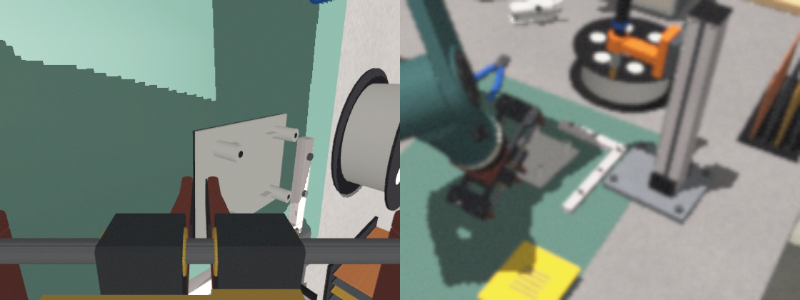

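The plate is about 6° from flat, white side up, with its near edge held at the very fingertips. Next I'll lower the last few millimetres, open the fingers slowly and back away.

Run:
```python
from plan import *
d=np.array([*PY,0]); f0=np.array(current_force())
p=np.array(current_position()); servo_line(p+[0,0,-.005],rate=.02,contact_N=12)
print(current_finger_gap(),current_grip_force(),np.array(current_force())-f0,current_position())
for g in (.009,.011): move_gripper(g)
print(current_finger_gap(),current_grip_force())
p=np.array(current_position())
servo_line(p-d*.012,rate=.02); 
servo_line(p-d*.06+[0,0,.05],rate=.15)
q=tool([0,0,-1],[0,1,0])
move_ptp([.42,.14,.33],q); c=cap('wrist','laid.png'); np.savez('laid.npz',**c)
from meas import plate
print(plate(c,LAYC,zlo=.0025,zhi=.0075,rad=.085), current_clock())
print([ (np.round(r['xy']),round(r['conf'],2)) for r in spot_in('wrist','standoff')[:5]])
P=cloud(c); m=(P[...,2]>.018)&(P[...,2]<.03)&(np.hypot(P[...,0]-LAYC[0],P[...,1]-LAYC[1])<.09)
k,l,st,ce=cv2.connectedComponentsWithStats(m.astype(np.uint8))
for i in range(1,k):
    if st[i,4]>15: print(st[i,4],np.median(P[l==i],0))
```

```text
0.007621469462729334 33.1964085996151 [0.5105 0.4329 0.3128] [0.5608 0.1342 0.009 ]
0.011082559599782337 0.1533630257472396
(((564.66259765625, 188.66033935546875), (120.4625473022461, 91.19666290283203), 85.88540649414062), np.float64(0.00488587121679024), 2904) 26.1167
[(array([143., 101.]), 0.81), (array([129., 316.]), 0.8), (array([320., 255.]), 0.71), (array([  9., 129.]), 0.67)]
64 [0.5309 0.1508 0.0243]
67 [0.5372 0.23   0.0247]
59 [0.5901 0.1466 0.0246]
61 [0.5963 0.2256 0.0244]
```

View pics/laid.png

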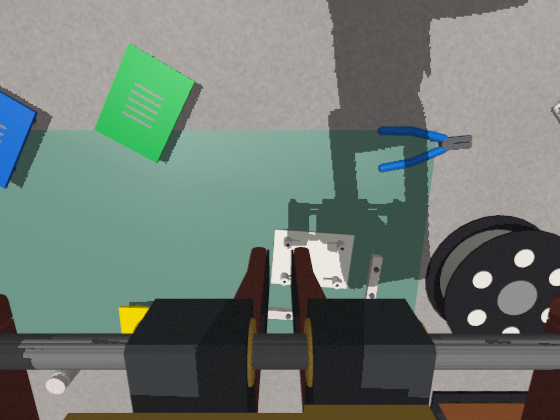

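The plate is flat with its white side up, at (0.5647, 0.1887) and yaw -4.1°, parallel to the press. The pixel spread of the four standoffs confirms this. Next I'll take the near standoff pair across their outsides, with the camera side facing away from the iron, and slide the plate into the corner.

Run:
```python
from plan import *
X=np.array([*PX,0]);Y=np.array([*PY,0])
q=tool([0,0,-1],-X)
C=np.array([.5647,.1887]); G=np.array([*(C-.04*PY),.016]); H=np.array([*(HOME-.04*PY),.016])
print(inverse_kinematics(G,q),inverse_kinematics(H,q),(HOME-C)@PX,(HOME-C)@PY)
move_gripper(.086)
move_ptp(G+[0,0,.10],q)
f0=np.array(current_force())
print('down',servo_line(G,q,rate=.08,contact_N=6),np.array(current_position()))
move_gripper(.0); print('gap',current_finger_gap(),current_grip_force(),current_clock())
servo_line(H-.004*X-.004*Y,q,rate=.06); print(current_finger_gap(),np.array(current_force())-f0)
h=servo_line(H+.005*X-.004*Y,q,rate=.015,contact_N=5); p=np.array(current_position())
print('x',h,(p-H)@X,(p-H)@Y,np.array(current_force())-f0)
h=servo_line(p+.009*Y,q,rate=.015,contact_N=5); p=np.array(current_position())
print('y',h,(p-H)@X,(p-H)@Y,np.array(current_force())-f0,current_clock())
s=cap('top'); c=cap('wrist','home0.png')
```

```text
[ 0.1401  0.5854  1.739  -0.      0.8172 -2.9285] [ 0.1738  0.6386  1.612  -0.      0.891  -2.8949] 0.045566993499999944 0.03154730799999998
down False [0.5623 0.1489 0.0165]
gap 0.0706965939523895 30.00071257352829 30.55
0.07085257131408007 [-0.7799 -0.318   5.4772]
x True -0.003436488585781579 -0.0038904448470271163 [-0.0634 -0.2632  4.3394]
y True -0.00343926193250671 -0.00013874801079937624 [ 0.1663 -2.8516  4.426 ] 32.2083
```

Run:
```python
from plan import *
X=np.array([*PX,0]);Y=np.array([*PY,0]); q=tool([0,0,-1],-X)
H=np.array([*(HOME-.04*PY),.016])
f=lambda:np.array(current_force())
def push(dr,dist,thr):
    """1 mm/0.5 mm steps along dr until the force along it rises by thr"""
    p=np.array(current_position()); sleep(.2); b=f()@dr
    for i in range(1,int(dist/.0005)+1):
        servo_line(p+dr*.0005*i,q,rate=.01); r=-(f()@dr-b)
        if r>thr: break
    P=np.array(current_position()); print(i,'res',r,(P-H)@X,(P-H)@Y)
print(f())
push(-Y,.0005,99)
push(X,.008,6); push(Y,.004,6); push(X,.001,6)
print(f(),current_clock(),current_finger_gap())
```

```text
[-0.5828 -0.8995  3.5129]
1 res 0.6350184954064347 -0.0034014996568045197 -0.00037934200146171846
10 res 6.002165284876921 -0.0005198456059644064 -0.0007468314418124035
5 res 7.555913116778099 -0.0005477283392650784 -4.824156461389407e-05
2 res 3.212698538455435 -0.000538491732541427 -0.00017893217857286578
[-4.0909 -0.0727  6.5367] 37.8 0.07042474192917754
```

It has contacted both rails. Next I'll release, rise, back away and check.

Run:
```python
from plan import *
from meas import plate,comp
move_gripper(.080)
p=np.array(current_position()); servo_line(p+[0,0,.06],rate=.1)
q=tool([0,0,-1],[0,1,0]); 
servo_line(p+[-.1,-.05,.15],rate=.2)
move_ptp([.43,.17,.30],q); c=cap('wrist','fin.png'); np.savez('fin.npz',**c)
r=plate(c,HOME,zlo=.0025,zhi=.0075,rad=.085); print(r,HOME,current_clock())
P=cloud(c); D=P[...,:2]-CORNER; u=D@PX*1000; v=D@PY*1000; z=P[...,2]*1000
ok=c['range_z']>0
# plate edge vs rail inner edge along each rail (press frame, mm)
for y in (-110,-90,-70,-50,-30,-10):
    m=ok&(abs(v-y)<4); s=m&(z>3)&(z<7)&(u>-12)&(u<6); t=m&(z>10.5)&(z<13.5)&(u>-6)&(u<12)
    print('y',y,u[s].max() if s.any() else None,u[t].min() if t.any() else None)
for x in (-80,-60,-40,-20,-10):
    m=ok&(abs(u-x)<4); s=m&(z>3)&(z<7)&(v>-12)&(v<6); t=m&(z>10.5)&(z<13.5)&(v>-6)&(v<12)
    print('x',x,v[s].max() if s.any() else None,v[t].min() if t.any() else None)
im=c['image'];K=c['intrinsics']; X=c['R']@np.array([*HOME,0])+c['t']; w=K@X; w=(w[:2]/w[2]).astype(int); print(w)
cv2.imwrite('pics/finc.png',cv2.resize(im[max(0,w[1]-90):w[1]+90,max(0,w[0]-120):w[0]+120],(800,600),interpolation=cv2.INTER_NEAREST))
```

```text
(((611.2567138671875, 210.80784606933594), (132.39576721191406, 94.48094940185547), 85.566162109375), np.float64(0.0049445158599756974), 3989) [0.6124 0.2168] 41.2917
y -110 0.4991286099690212 -1.0886481285049503
y -90 0.4372744476630848 -1.4003384822346159
y -70 0.7114040860124076 -0.7701073148355786
y -50 -0.5323331212173446 -0.6766579735401769
y -30 1.6437845126243644 -0.634483273451939
y -10 0.8238639806200959 -0.8405343565803178
x -80 0.23427377800964636 -0.36781308718396344
x -60 -0.0734315641280807 -0.6628887706784131
x -40 -0.35281589115860557 -0.7235620035054053
x -20 -0.025634377878789215 -0.7039656868534665
x -10 -0.28975399377907435 -0.2701642333208509
[310 288]
```

View pics/finc.png

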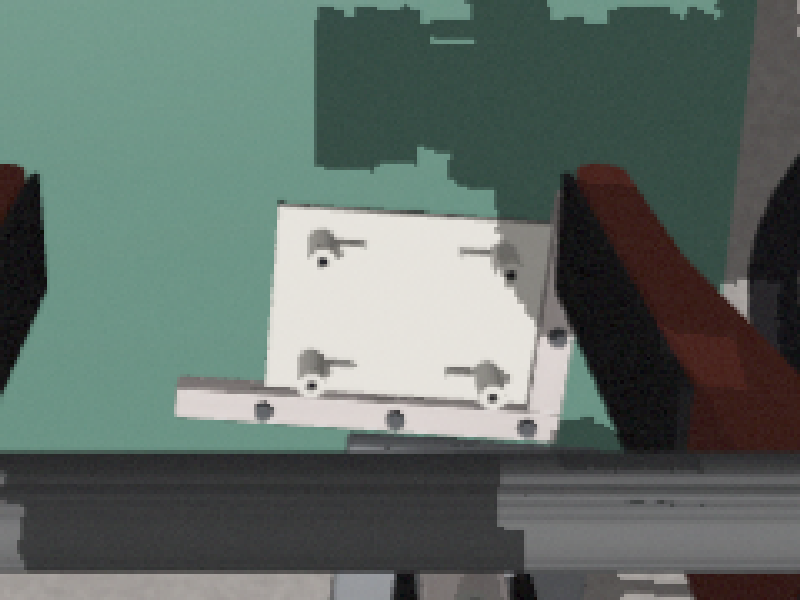

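The picture shows the plate white side up with its corner in the fence corner, at about (530,405) px in the crop. As a last check I'll fit the plate's free edges in the press frame for squareness.

Run:
```python
from plan import *
c=dict(np.load('fin.npz')); P=cloud(c); D=P[...,:2]-CORNER; u=D@PX*1000; v=D@PY*1000; z=P[...,2]*1000
br=c['image'].min(2)
def edge(a,b,lo,hi,ts,zl,zh,f):
    o=[]
    for t in ts:
        m=(abs(b-t)<3)&(a>lo)&(a<hi)&(z>zl)&(z<zh); o.append(f(a[m]) if m.any() else np.nan)
    o=np.array(o); k=np.isfinite(o); s=np.polyfit(np.array(ts)[k],o[k],1); print(np.round(o,1),'slope',s[0],'mean',np.nanmean(o))
edge(u,v,-100,-80,range(-115,-20,8),3.2,7,np.min)      # plate -x edge
edge(v,u,-130,-110,range(-84,-10,8),3.2,7,np.min)      # plate -y edge
edge(u,v,-6,25,range(-150,-5,8),10,14,np.max)         # far rail outer edge (15)
edge(u,v,-6,12,range(-150,-5,8),10,14,np.min)         # far rail inner edge
edge(v,u,-6,12,range(-95,-5,8),10,14,np.min)
```

```text
[-90.7 -91.  -91.7 -91.2 -91.7 -91.1 -90.4 -90.8 -90.5 -90.4 -90.1 -90.8] slope 0.009621287000547183 mean -90.86239710700018
[-123.9 -119.3 -120.2 -119.7 -120.3 -120.1 -119.6 -120.4 -120.  -119.6] slope 0.025423058079605775 mean -120.29715554807153
[14.1 13.4 13.3 14.3 14.4 13.5 14.9 13.7 13.1 25.  23.4 24.6 23.4 23.6
 22.5 13.4 14.2 15.3 14.4] slope 0.03417167957144645 mean 17.06394837233363
[-1.1 -1.4 -1.6 -1.2 -0.9 -1.1 -0.8 -0.8 -1.4 -0.6 -0.1 -0.7 -1.  -0.7
 -0.5 -0.2  0.2 -0.1 -0.5] slope 0.008758146590848784 mean -0.760532125934004
[ nan -0.2 -0.1 -0.4 -0.7 -0.  -0.3 -0.7 -0.7 -0.5 -0.7 -0.6] slope -0.006091942984034237 mean -0.44736924898969427
```

```bash
python3 -c "
from bench import *
print(current_clock(),close_job())"
```

```text
the job is handed in; nothing more can be done
41.2917 None
```

The plate is turned over with its white side and standoffs up, lying flat and flush in the fence corner: both measured gaps came out under 0.5 mm and it sits square to the rails. I handed the job in at 41.3 s; in the last step of laying it down, its near edge dropped about 6 mm off the fingertips.

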